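# Sort soft-iron core bars by the drag of their undersides

## Task

Feel the finish of each of the three long iron core bars by sliding it along the metal plate, away from the robot, until the whole bar is past the yellow line; do not lift a bar before it has been slid there. Lay every bar with a polished underside (little drag) in the green tray, flat and the same way up, none on top of another, setting it down gently because a drop dents it; leave every rough bar (strong drag) lying flat on the plate past the line. The short bar stays where it is, and the meter, the mouse and the orange clamp bar are not to be disturbed.

Things in the scene. Friction and masses are not known exactly. Their poses are not given: they have to be found in the camera images.
- plate_line (a point): middle of the yellow line on a smooth aluminium plate fixed to the bench, 230 (x) x 320 (y) x 15 mm; the point is the centre of its upper face. x points away from the robot, the way bars are slid; the line lies along y, flush, 6 mm wide. The bars start side by side on the robot's side, 80 mm apart along y, centres about 57 mm short of the line; the plate goes on 115 mm beyond it
- bar_a_mid (a point): centre of one of three look-alike dark grey soft-iron bars, 70 (x) x 36 x 34 (z, up) mm, 0.60 to 0.77 kg, lying flat, x within 15 degrees of the plate's x. Underside polished or rough; name and place do not tell which, nor how many are rough. Drag on the plate under its own weight: 0.4 to 0.7 N polished (friction about 0.08), 4.2 to 6.8 N rough (about 0.8), more if pressed down. Fingers grip both kinds equally well
- bar_b_mid (a point): centre of another of three look-alike dark grey soft-iron bars, 70 (x) x 36 x 34 (z, up) mm, 0.60 to 0.77 kg, lying flat, x within 15 degrees of the plate's x. Underside polished or rough; name and place do not tell which, nor how many are rough. Drag on the plate under its own weight: 0.4 to 0.7 N polished (friction about 0.08), 4.2 to 6.8 N rough (about 0.8), more if pressed down. Fingers grip both kinds equally well
- bar_c_mid (a point): centre of the third of three look-alike dark grey soft-iron bars, 70 (x) x 36 x 34 (z, up) mm, 0.60 to 0.77 kg, lying flat, x within 15 degrees of the plate's x. Underside polished or rough; name and place do not tell which, nor how many are rough. Drag on the plate under its own weight: 0.4 to 0.7 N polished (friction about 0.08), 4.2 to 6.8 N rough (about 0.8), more if pressed down. Fingers grip both kinds equally well
- bar_short_mid (a point): centre of a short dark grey soft-iron bar, 46 x 36 x 34 mm, in the same row as the long ones; it belongs to another set and stays where it is. x axis along its length
- tray_green_floor (a point): green plastic tray fixed to the bench, 270 (x) x 130 x 14 mm outside, z up; walls 5 mm thick, lip 9 mm above its floor. This point is the centre of the floor's upper face, 5 mm above the bench. Room for three bars one behind the other along x, long sides along x. It stands left or right of the plate
- meter: white hand-held meter with keys, 75 x 160 x 34 mm, lying beside the plate, across from the tray; origin at the centre of its underside. Leave alone
- mouse: black computer mouse, 100 x 58 x 33 mm, beyond the plate; origin at the centre of its underside. Leave alone
- clamp_bar: orange printed clamp bar with three holes, 30 x 150 x 22 mm, beyond the plate; origin at the centre of its underside. Leave alone
Not all that is in view belongs to the job. Leave any pink or red look-alike of the part that bears bar_b_mid alone.

How it is judged:
By the outcome, as a careful person would: the job done as asked, in the order asked, and still so for the second after the job is handed in, with the robot touching nothing.
It also fails if it takes over 59 s, if anything falls off the work surface, if the arm or the gripper's body presses on something with over 40 N, if the wrist force passes 120 N, or if a joint passes its speed limit or range.

## Robot

A 7-joint arm with a two-finger parallel gripper is mounted at the origin on the work surface. World frame = base frame: x ahead of the robot, y to its left, z up, the work surface at z = 0. Lengths are in m, angles in rad, forces in N, time in s.
With the tool pointing down it reaches from about 0.425 to 0.925 m from the base axis. Payload 6.8 kg.
Tool frame: the origin (TCP) lies on the centre line of the jaws, within the pads' length; the fingertips stand 19 mm ahead of it and the grasp point (between the pads) is the TCP (bot.tcp_to_tips is the distance from the TCP to the fingertips, in m); x points along the fingers, y is the direction in which the jaws open and shut, and the axes are right-handed (so a half turn about x gives the same grasp; the last joint's range is limited). The gripper opens to 85 mm and grips with 20 to 120 N. Pads are 22 mm wide; open, the fingers measure 114 mm over their backs; the gripper's body (76 mm by 85 mm) begins 54 mm behind the grasp point. The pads swing forward as they close: fully open they stand 13 mm farther back than shut.
Start: joints at [1.202, 0.477, 0.022, 1.555, -0.011, 1.109, -0.083], TCP at [0.174, -0.652, 0.25] pointing down, gripper open.
Joint ranges: [-2.96, 2.96], [-0.34, 2.1], [-1.41, 1.46], [0.24, 2.44], [-1.37, 4.51], [0.17, 1.92], [-2.96, 2.96]. Speed limits (rad/s): [2.39, 2.39, 3.14, 3.14, 3.14, 3.14, 3.14].

## Interface

Orientations are given as a unit quaternion [w, x, y, z].
In Python, from station import status, eyes, bot gives the robot as it stands.
- The arm moves only by the tool apply_moves, never from a script. Its arguments are lists of equal length, an entry for each row: "travel": the shift along the tool's x, y, z in cm, a list of three; "turn": the turn, a rotation vector about the tool's x, y, z in rad, a list of three; "grip": the closure, from 0 (fully open) to 1 (shut). In form: {"travel": [[tx, ty, tz], ...], "turn": [[wx, wy, wz], ...], "grip": [grip, ...]}. A call has 1 to 8 rows; each row shifts and turns the pose as measured when the row begins, along the tool's axes as they then stand; what a row does not reach is not made up. A row lasts 1/12 s, in which the tool goes at most 41.7 mm and 7.16 degrees, less where a joint would pass 70% of its speed; a pose out of reach is approached as far as the arm can. A call is refused whole if a number of a shift passes 4.17 or a number of a turn 0.125, either way. A call with a gripper value outside its range is refused whole. The fingers move at their own pace and stop on an object; "newtons" is the grip in N (left out, the last holds). Time passes only in rows, so rows that do not move let the fingers close. It gives the time, the measured TCP pose, the force and the opening at its end, in the units of the state.
- status.get_obs(): the state, without advancing time (a new reading comes with each control period).
- eyes.read_camera(name): name is "scene" or "top"; returns the picture (420x560x3 uint8, red, green, blue); there is no depth.
- eyes.calibration(name): a dict with "intrinsics" (3x3 intrinsics, pixels), "distortion" ([k1, k2, p1, p2, k3] as OpenCV has them; the pictures are not rectified), "xyz" and "attitude" of the camera in the world. Camera axes: x right, y down, z forward; pixel columns grow to the right and rows downward; lengths in m; the calibration is good to about 2 mm. A picture is of the moment at which its call begins. calibration takes no time and is no camera call.
- bot.hand_in(): hands the job in, once; it reports no verdict.
Trained networks look in the newest picture that a camera, given by its name, has taken for a name from the list of things; names that differ only in an ending like _2 or _b are one class to them, and where a whole thing is asked for, a point or a joint stands for the part that bears it (a point fixed in the world has none). Each returns a list of dicts, best first, with "score" (0 to 1); they miss things now and then, are a little off and sometimes report something else, mostly with a low value. They report only what shows in the picture. A call takes as long as a camera call. They do not tell look-alikes from the thing itself.
- eyes.masks_of(thing, camera): "region" (420x560 bool, what is visible of it) and "rect" ([left, top, right, bottom] in pixels, round what is visible of it).
The state is a dict: "t": time; "q": joint angles; "joint_vel": joint speeds; "joint_torque": joint torques, N m; "eef_pos": TCP position; "tool_rot": TCP orientation; "contact_force": force on the tool from outside, world axes, zero at the start; "torque": the same for the moment, N m; "gripper_width": opening from 0.0 (shut) to 1.0 (fully open).
Only numpy, scipy, OpenCV 4.12 (cv2) and the standard library are available. Lean on these libraries where they do the work, as an engineer would, in place of code of your own. Each camera call takes 0.05 s, during which the arm holds its last target. There are 200 camera calls.

## Working session

There is one attempt and no reset: what is moved stays moved. The work goes in short steps, Python scripts to look and compute and a tool call to move; the robot and the scene stay as the last step left them, time stands still between calls to the robot, and variables do not carry over. Pictures are saved under pics/ and viewed, about 8 in all and at most 12, crops included, and the job is handed in when it is done.

Besides the shell and the picture viewer there is one more tool, called after "Call:" as name(argument=value, ...) on one line, values as JSON. apply_moves: Moves the arm, as the interface text tells. Its arguments: {"type":"object","properties":{"travel":{"type":"array"},"turn":{"type":"array"},"grip":{"type":"array"},"newtons":{"type":"number"}},"required":["travel","turn","grip"]}

```bash
mkdir -p pics; cat > h.py <<'E'
import numpy as np, cv2
from scipy.spatial.transform import Rotation as R
from station import status, eyes, bot
def rot(q): return R.from_quat([q[1],q[2],q[3],q[0]]).as_matrix()
def cal(c):
    k=eyes.calibration(c); a=np.array(k["attitude"])
    M=rot(a) if a.size==4 else a
    return np.array(k["intrinsics"]),np.array(k["distortion"]),np.array(k["xyz"]),M
def world(c,px,z):
    K,D,p,M=cal(c)
    u=cv2.undistortPoints(np.array(px,float).reshape(-1,1,2),K,D).reshape(-1,2)
    d=np.c_[u,np.ones(len(u))]@M.T
    return p+d*((z-p[2])/d[:,2])[:,None]
def pix(c,X):
    K,D,p,M=cal(c)
    rv=cv2.Rodrigues(M.T)[0]
    return cv2.projectPoints(np.array(X,float).reshape(-1,1,3),rv,-M.T@p,K,D)[0].reshape(-1,2)
def snap(c,n):
    im=eyes.read_camera(c); cv2.imwrite(f"pics/{n}.png",im[:,:,::-1]); return im
E
python3 - <<'E'
from h import *
np.set_printoptions(precision=3,suppress=True)
a=snap("scene","s0");b=snap("top","t0")
cv2.imwrite("pics/both.png",cv2.resize(np.hstack([a,b])[:,:,::-1],(800,300),interpolation=cv2.INTER_AREA))
for c in("scene","top"):
    print(c,cal(c)[2],cal(c)[3][:,2])
    for t in("plate_line","bar_a_mid","bar_short_mid","tray_green_floor","meter","mouse","clamp_bar"):
        for r in eyes.masks_of(t,c)[:6]:
            m=r["region"];ys,xs=np.nonzero(m); print(t,round(r["score"],2),r["rect"],xs.mean().round(1),ys.mean().round(1),m.sum())
o=status.get_obs();print(o);print(rot(o["tool_rot"]),bot.tcp_to_tips)
E
```

```text
scene [ 1.151 -0.109  0.802] [-0.629  0.117 -0.769]
plate_line 0.56 [201.0, 180.9, 369.8, 284.9] 281.0 239.6 12509
bar_a_mid 0.91 [323.6, 176.1, 352.9, 215.0] 334.7 195.9 681
bar_short_mid 0.62 [89.9, 188.8, 162.4, 307.6] 127.2 247.2 7702
bar_short_mid 0.59 [212.2, 196.2, 233.2, 221.4] 221.7 206.7 472
tray_green_floor 0.73 [87.3, 190.8, 162.9, 304.7] 127.2 247.0 7705
meter 0.97 [382.7, 177.4, 446.8, 245.4] 414.4 211.1 2711
meter 0.5 [284.9, 182.1, 308.1, 215.8] 296.4 198.4 637
mouse 0.86 [341.8, 292.6, 387.3, 347.5] 363.5 320.0 1680
clamp_bar 0.78 [173.2, 316.4, 257.1, 345.9] 217.0 329.7 1798
top [ 0.482 -0.017  1.011] [ 0.098 -0.006 -0.995]
plate_line 0.69 [191.4, 168.4, 337.0, 274.7] 264.5 217.0 12077
bar_a_mid 0.93 [200.2, 226.7, 215.2, 264.0] 207.1 244.4 580
bar_short_mid 0.92 [305.9, 234.2, 325.7, 256.0] 315.6 246.4 397
tray_green_floor 0.7 [368.4, 169.9, 425.1, 289.7] 397.9 230.3 6790
meter 0.71 [116.6, 187.4, 159.6, 262.2] 138.3 222.8 2526
mouse 0.71 [203.9, 102.0, 230.7, 150.6] 216.0 125.9 993
clamp_bar 0.87 [293.3, 124.2, 363.5, 140.8] 327.8 134.0 940
{'t': 0.8, 'q': array([ 1.202,  0.477,  0.022,  1.555, -0.011,  1.109, -0.083]), 'joint_vel': array([-0.001,  0.001, -0.   ,  0.002,  0.   ,  0.002, -0.001]), 'joint_torque': array([  0.   , -59.626,   1.606, -28.154,   0.013,   0.002,  -0.   ]), 'eef_pos': array([ 0.174, -0.652,  0.25 ]), 'tool_rot': array([ 0.092,  0.701,  0.092, -0.701]), 'contact_force': array([-0.388, -0.572,  0.188]), 'torque': array([-0.043, -0.028, -0.074]), 'gripper_width': 0.9970301425689333}
[[ 0.     0.258 -0.966]
 [-0.    -0.966 -0.258]
 [-1.     0.    -0.   ]] 0.019
```

View pics/t0.png

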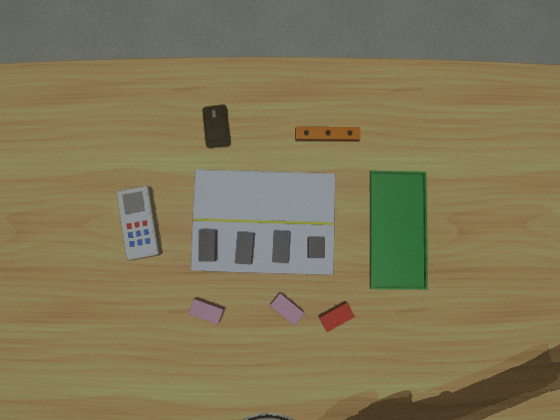

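View pics/s0.png

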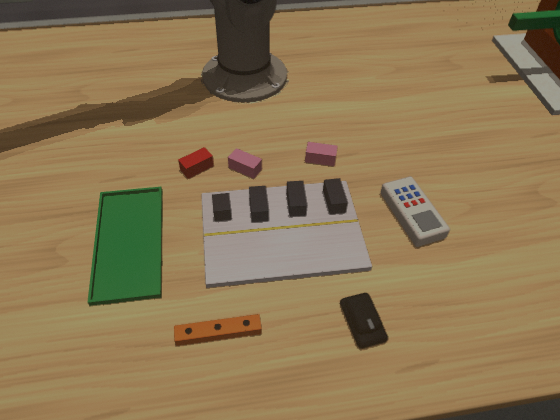

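The top view (bars at about (207,245), (245,247), (281,246) px) shows three long bars. The short bar is at (315,247), so the row runs from +y on the left to -y on the right. The pink and red look-alikes are at (206,311), (287,309) and (337,317) and are excluded. The tray is at (398,230) on the -y side, and the meter is to the left.

```bash
cat >> h.py <<'E'
from scipy.optimize import minimize
def box(x,y,th,L,W,z0,z1):
    c,s=np.cos(th),np.sin(th)
    return np.array([[x+c*a*L/2-s*b*W/2,y+s*a*L/2+c*b*W/2,z] for z in(z0,z1) for a in(-1,1) for b in(-1,1)])
def render(c,B,sc=4):
    m=np.zeros((420*sc,560*sc),np.uint8)
    h=cv2.convexHull(((pix(c,B)+.5)*sc-.5).astype(np.float32))
    cv2.fillConvexPoly(m,h.round().astype(np.int32),255)
    return cv2.resize(m,(560,420),interpolation=cv2.INTER_AREA)/255.
def fit(c,mask,x0,L,W,z0,z1):
    f=lambda p:np.abs(render(c,box(p[0],p[1],p[2],L,W,z0,z1))-mask).sum()
    r=minimize(f,x0,method="Nelder-Mead",options=dict(initial_simplex=np.array(x0)+np.array([[0,0,0],[.01,0,0],[0,.01,0],[0,0,.15]]),xatol=1e-4,fatol=.05))
    return r.x,r.fun
def bars(c,im,guesses):
    out=[]
    g=im.astype(float).max(2)
    dark=(g<115)&((im.max(2)-im.min(2))<40)
    for (x,y,L) in guesses:
        w=render(c,box(x,y,0,L+.035,.036+.04,.015,.049))>0
        out.append(fit(c,(dark&w).astype(float),[x,y,0],L,.036,.015,.049))
    return out
E
python3 - <<'E'
from h import *
np.set_printoptions(precision=4,suppress=True)
t=cv2.imread("pics/t0.png")[:,:,::-1];s=cv2.imread("pics/s0.png")[:,:,::-1]
for p in [(207,245),(240,200),(150,220),(400,200)]: print(t[p[1],p[0]])
print(t[200,230],t[240,245],t[245,225])
top=world("top",[(207,244),(245,247),(281,246),(316,247)],.045);print(top)
g=[(*p[:2],L) for p,L in zip(top,(.07,.07,.07,.046))]
for c,im in(("top",t),("scene",s)):
    for r in bars(c,im,g): print(c,r)
for c,im in(("top",t),("scene",s)):
    i=im.astype(int)
    ye=(i[...,0]-i[...,2]>60)&(i[...,1]-i[...,2]>45)
    gr=(i[...,1]-i[...,0]>50)&(i[...,1]-i[...,2]>40)
    m=np.zeros_like(gr)
    l,tp,r_,b=(180,205,345,235) if c=="top" else (200,215,362,245)
    sub=np.zeros_like(ye);sub[tp:b,l:r_]=(i[tp:b,l:r_,0]-i[tp:b,l:r_,2]>70)&(i[tp:b,l:r_,1]>120)
    ys,xs=np.nonzero(sub); 
    # fit
    W=world(c,np.c_[xs,ys],.015); k=np.polyfit(W[:,1],W[:,0],1); W=W[np.abs(W[:,0]-np.polyval(k,W[:,1]))<.006]; k=np.polyfit(W[:,1],W[:,0],1)
    print(c,"line x=",k,W[:,1].min(),W[:,1].max(),len(W))
    n,lab,st,ce=cv2.connectedComponentsWithStats(gr.astype(np.uint8)); j=1+st[1:,4].argmax()
    mm=(lab==j).astype(float); ys,xs=np.nonzero(mm)
    W=world(c,[[xs.mean(),ys.mean()]],.008)[0]
    print("tray",fit(c,mm,[W[0],W[1],0],.27,.13,0,.014))
    mt=eyes.masks_of("plate_line",c)
for c,n,T in(("top","meter",.02),("top","mouse",.02),("top","clamp_bar",.015)):
    r=eyes.masks_of(n,c)[0]["rect"];print(n,world(c,[(r[0],r[1]),(r[2],r[3])],T))
E
```

```text
[79 77 76]
[142 148 153]
[140 145 149]
[ 53 110  61]
[142 147 152] [81 82 82] [141 148 153]
[[ 0.5006  0.1339  0.045 ]
 [ 0.4942  0.0509  0.045 ]
 [ 0.4963 -0.0274  0.045 ]
 [ 0.494  -0.1036  0.045 ]]
top (array([0.5002, 0.1331, 0.006 ]), np.float64(19.278431372549022))
top (array([ 0.4936,  0.0524, -0.0851]), np.float64(36.325490196078434))
top (array([ 0.4959, -0.0276, -0.0572]), np.float64(33.07058823529412))
top (array([ 0.4947, -0.1034, -0.0043]), np.float64(8.32549019607843))
scene (array([ 0.4981,  0.1316, -0.0157]), np.float64(35.16470588235294))
scene (array([ 0.4923,  0.0506, -0.0912]), np.float64(31.592156862745096))
scene (array([ 0.4954, -0.0295, -0.0616]), np.float64(26.658823529411762))
scene (array([ 0.4927, -0.1056, -0.0142]), np.float64(28.917647058823526))
top line x= [0.0299 0.5519] -0.1429660279139538 0.1688010943032194 188
tray (array([ 0.5333, -0.2981, -0.0262]), np.float64(959.3843137254902))
scene line x= [0.0298 0.5495] -0.154823713630194 0.1783402478794791 317
tray (array([ 0.5232, -0.2991, -0.0177]), np.float64(969.5843137254902))
meter [[0.6296 0.348  0.02  ]
 [0.4602 0.2441 0.02  ]]
mouse [[0.8294 0.1506 0.02  ]
 [0.7137 0.0867 0.02  ]]
clamp_bar [[ 0.7771 -0.0567  0.015 ]
 [ 0.7383 -0.2189  0.015 ]]
```

```bash
cat >> h.py <<'E'
def plan(x,y,z,yaw,n=8,cap=4.1):
    o=status.get_obs();M=rot(o["tool_rot"]);p=np.array(o["eef_pos"])
    t=np.array([x,y,z]);Mt=np.array([[0,np.sin(yaw),-np.cos(yaw)],[0,-np.cos(yaw),-np.sin(yaw)],[-1,0,0]])
    print("t",round(o["t"],2),"p",p.round(4),"yaw",round(np.arctan2(M[0,1],-M[1,1]),3),"F",np.round(o["contact_force"],2),"w",round(o["gripper_width"],3))
    for i in range(n):
        d=M.T@(t-p)*100; w=R.from_matrix(M.T@Mt).as_rotvec()
        if np.abs(d).max()<.03 and np.abs(w).max()<.004: break
        d*=min(1,cap/np.linalg.norm(d)); w*=min(1,.12/max(1e-9,np.linalg.norm(w)))
        d=d.round(2);w=w.round(3);print(d.tolist(),w.tolist())
        p=p+M@d/100;M=M@R.from_rotvec(w).as_matrix()
E
python3 - <<'E'
from h import *
np.set_printoptions(precision=4,suppress=True)
t=cv2.imread("pics/t0.png");s=cv2.imread("pics/s0.png")
for c,im in(("top",t),("scene",s)):
    h=cv2.cvtColor(im,cv2.COLOR_BGR2HSV);gr=cv2.inRange(h,(45,80,20),(85,255,255))
    n,lab,st,ce=cv2.connectedComponentsWithStats(gr); 
    j=[k for k in range(1,n) if lab[240,398 if c=="top" else 128]==k][0]
    mm=cv2.morphologyEx((lab==j).astype(np.uint8),cv2.MORPH_CLOSE,np.ones((5,5))).astype(float)
    print("tray",c,mm.sum(),fit(c,mm,[.525,-.299,0],.27,.13,0,.014))
cv2.imwrite("pics/crop.png",cv2.resize(t[160:330,185:345],(640,680))[:600])
plan(.4957,-.0285,.15,-.059,24)
E
```

```text
tray top 6749.0 (array([ 0.5339, -0.2969, -0.0151]), np.float64(106.31764705882354))
tray scene 7500.0 (array([ 0.5305, -0.2987, -0.0226]), np.float64(171.34901960784313))
t 1.05 p [ 0.1741 -0.6522  0.2503] yaw 0.261 F [0.43 0.49 1.15] w 0.997
[0.58, -3.01, -2.73] [0.12, -0.0, -0.0]
[0.58, -3.31, -2.35] [0.12, -0.0, -0.0]
[0.58, -3.57, -1.93] [0.08, -0.0, -0.0]
[0.58, -3.71, -1.64] [-0.0, -0.0, -0.0]
[0.58, -3.71, -1.64] [-0.0, -0.0, -0.0]
[0.58, -3.71, -1.64] [-0.0, -0.0, -0.0]
[0.58, -3.71, -1.64] [-0.0, -0.0, -0.0]
[0.58, -3.71, -1.64] [-0.0, -0.0, -0.0]
[0.58, -3.71, -1.65] [-0.0, -0.0, -0.0]
[0.58, -3.71, -1.64] [-0.0, -0.0, -0.0]
[0.58, -3.71, -1.65] [-0.0, -0.0, -0.0]
[0.58, -3.71, -1.64] [-0.0, -0.0, -0.0]
[0.58, -3.71, -1.65] [-0.0, -0.0, -0.0]
[0.58, -3.71, -1.64] [-0.0, -0.0, -0.0]
[0.58, -3.71, -1.65] [-0.0, -0.0, -0.0]
[0.58, -3.71, -1.64] [-0.0, -0.0, -0.0]
[0.58, -3.71, -1.64] [-0.0, -0.0, -0.0]
[0.17, -1.09, -0.49] [-0.0, -0.0, -0.0]
```

View pics/crop.png

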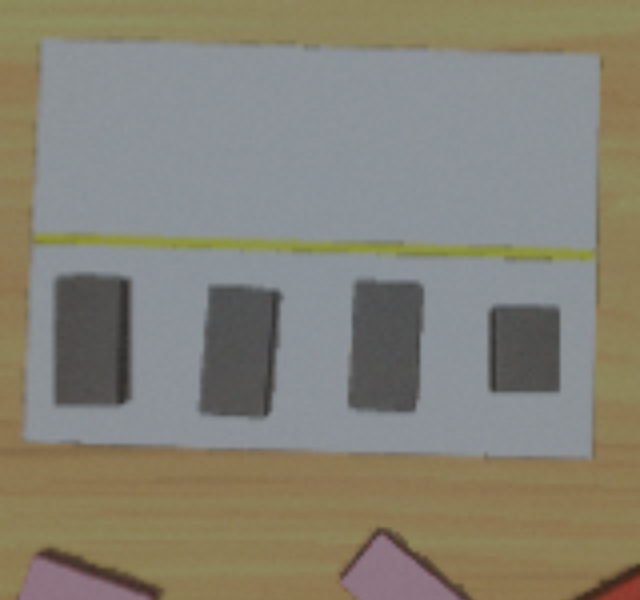

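The crop confirms the choice: three long dark bars at top px (207,245), (245,247) and (281,246). I rejected the short bar (315,247), the pink ones (206,311) and (287,309), and the red one (337,317). I'll start with the right-hand long bar.

Call:
apply_moves(travel=[[0.6, -3.0, -2.7], [0.6, -3.3, -2.3], [0.6, -3.6, -1.9], [0.6, -3.7, -1.6], [0.6, -3.7, -1.6], [0.6, -3.7, -1.6], [0.6, -3.7, -1.6], [0.6, -3.7, -1.6]], turn=[[0.12, 0, 0], [0.12, 0, 0], [0.08, 0, 0], [0, 0, 0], [0, 0, 0], [0, 0, 0], [0, 0, 0], [0, 0, 0]], grip=[0.35, 0.35, 0.35, 0.35, 0.35, 0.35, 0.35, 0.35], newtons=20)

```text
t: 1.72
eef_pos: [0.3197, -0.3674, 0.2005]
tool_rot: [-0.028, 0.707, -0.036, -0.706]
contact_force: [0.0, -0.9, -0.1]
gripper_width: 0.651
```

Call:
apply_moves(travel=[[0.6, -3.7, -1.6], [0.6, -3.7, -1.6], [0.6, -3.7, -1.6], [0.6, -3.7, -1.6], [0.6, -3.7, -1.6], [0.6, -3.7, -1.6], [0.6, -3.7, -1.6], [0.6, -3.7, -1.6]], turn=[[0, 0, 0], [0, 0, 0], [0, 0, 0], [0, 0, 0], [0, 0, 0], [0, 0, 0], [0, 0, 0], [0, 0, 0]], grip=[0.35, 0.35, 0.35, 0.35, 0.35, 0.35, 0.35, 0.35])

```text
t: 2.38
eef_pos: [0.4767, -0.0772, 0.1515]
tool_rot: [-0.027, 0.709, -0.038, -0.703]
contact_force: [0.8, -0.5, 0.3]
gripper_width: 0.655
```

```bash
python3 -c "
from h import *
plan(.4957,-.0285,.10,-.059,8)"
```

```text
t 2.38 p [ 0.4767 -0.0772  0.1515] yaw -0.092 F [ 0.76 -0.48  0.31] w 0.655
[2.84, -2.85, -0.78] [-0.033, -0.009, -0.015]
[2.28, -2.2, -0.71] [-0.0, -0.0, 0.0]
```

Call:
apply_moves(travel=[[1.5, -3.0, -0.8], [2.0, -2.0, -0.7], [0, 0, 0], [0, 0, 0]], turn=[[-0.033, -0.009, -0.015], [0, 0, 0], [0, 0, 0], [0, 0, 0]], grip=[0.35, 0.35, 0.35, 0.35])

```text
t: 2.72
eef_pos: [0.5019, -0.015, 0.1157]
tool_rot: [-0.018, 0.709, -0.013, -0.705]
contact_force: [-0.5, -0.8, 0.1]
gripper_width: 0.65
```

```bash
python3 -c "
from h import *
plan(.4957,-.0285,.042,-.059,8)
im=snap('scene','s1');cv2.imwrite('pics/c1.png',cv2.resize(im[150:290,180:380,::-1],(800,560)))"
```

```text
t 2.72 p [ 0.5019 -0.015   0.1157] yaw -0.043 F [-0.53 -0.79  0.08] w 0.65
[4.01, 0.78, 0.33] [0.016, -0.006, 0.006]
[3.35, 0.63, 0.25] [-0.0, -0.0, 0.0]
```

View pics/c1.png

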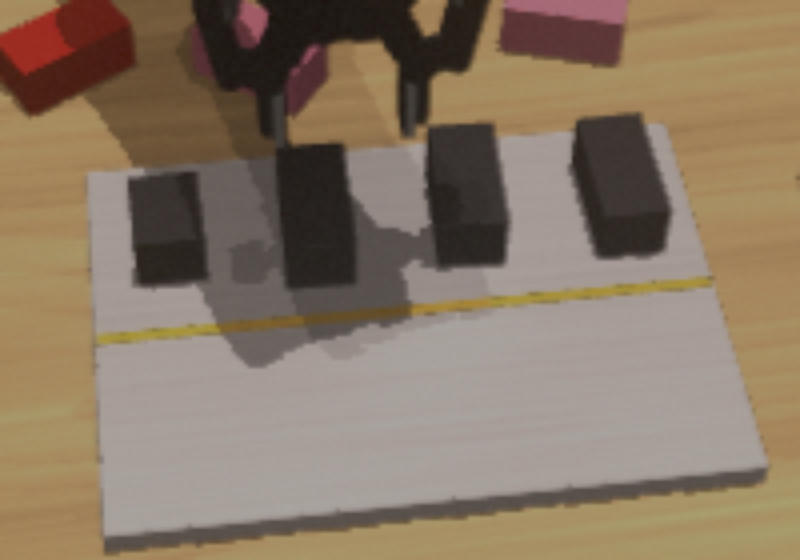

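Crop: the open fingers hang above the third long bar from +y (tips at crop px (272,135) and (410,130)). They're about 13 mm too far to +y, so I'll correct that and then descend.

Call:
apply_moves(travel=[[0.5, 0.8, 0.35], [1.0, 0.3, 0.15], [1.5, 0.0, 0.0], [0.8, 0, 0], [0, 0, 0]], turn=[[0.016, -0.006, 0.006], [0, 0, 0], [0, 0, 0], [0, 0, 0], [0, 0, 0]], grip=[0.35, 0.35, 0.35, 0.35, 0.35])

```text
t: 3.18
eef_pos: [0.495, -0.034, 0.0771]
tool_rot: [-0.024, 0.708, -0.027, -0.706]
contact_force: [-0.2, 1.1, -0.7]
gripper_width: 0.648
```

```bash
python3 -c "
from h import *
plan(.4957,-.0285,.042,-.059,8)"
```

```text
t 3.18 p [ 0.495  -0.034   0.0771] yaw -0.072 F [-0.24  1.13 -0.66] w 0.648
[3.51, -0.57, -0.02] [-0.013, -0.003, -0.004]
```

Call:
apply_moves(travel=[[0.4, -0.4, 0], [1.0, -0.1, 0], [1.0, 0, 0], [0.5, 0, 0], [0.2, 0, 0], [0, 0, 0]], turn=[[0.008, -0.003, -0.004], [0, 0, 0], [0, 0, 0], [0, 0, 0], [0, 0, 0], [0, 0, 0]], grip=[0.35, 0.35, 0.35, 0.35, 0.35, 0.35])

```text
t: 3.68
eef_pos: [0.4951, -0.0308, 0.0433]
tool_rot: [0.03, -0.706, 0.03, 0.707]
contact_force: [-0.0, -0.0, 0.2]
gripper_width: 0.651
```

```bash
python3 -c "
from h import *
plan(.4957,-.0285,.042,-.059,8)"
```

```text
t 3.68 p [ 0.4951 -0.0308  0.0433] yaw -0.084 F [-0.   -0.02  0.16] w 0.651
[0.13, -0.24, -0.04] [-0.025, 0.0, 0.0]
```

Call:
apply_moves(travel=[[0, -0.15, 0], [0, 0, 0], [0, 0, 0], [0, 0, 0], [0, 0, 0], [0, 0, 0]], turn=[[-0.02, 0, 0], [0, 0, 0], [0, 0, 0], [0, 0, 0], [0, 0, 0], [0, 0, 0]], grip=[0.35, 0.7, 0.7, 0.7, 0.7, 0.7], newtons=20)

```text
t: 4.18
eef_pos: [0.4952, -0.0287, 0.0433]
tool_rot: [0.022, -0.707, 0.021, 0.707]
contact_force: [0.4, 0.4, -3.7]
gripper_width: 0.418
```

```bash
python3 -c "
from h import *
plan(.605,-.032,.0430,-.059,8,1.2)"
```

```text
t 4.18 p [ 0.4952 -0.0287  0.0433] yaw -0.061 F [ 0.43  0.38 -3.74] w 0.418
[0.0, -0.04, -1.2] [-0.002, 0.0, 0.0]
[0.0, -0.03, -1.2] [0.0, 0.0, 0.0]
[0.0, -0.04, -1.2] [0.0, 0.0, 0.0]
[0.0, -0.03, -1.2] [0.0, 0.0, 0.0]
[0.01, -0.04, -1.2] [0.0, 0.0, 0.0]
[0.0, -0.03, -1.2] [0.0, 0.0, 0.0]
[0.01, -0.04, -1.2] [0.0, 0.0, 0.0]
[0.0, -0.03, -1.2] [0.0, 0.0, 0.0]
```

Call:
apply_moves(travel=[[0.05, 0, 0], [0, 0, 0], [0, -0.03, -0.8], [0, -0.03, -0.8], [0, -0.03, -0.8], [0, -0.03, -0.8]], turn=[[0, 0, 0], [0, 0, 0], [0, 0, 0], [0, 0, 0], [0, 0, 0], [0, 0, 0]], grip=[0.7, 0.7, 0.7, 0.7, 0.7, 0.7])

```text
t: 4.68
eef_pos: [0.5282, -0.0298, 0.0432]
tool_rot: [0.022, -0.706, 0.022, 0.707]
contact_force: [-0.5, 0.1, -1.0]
gripper_width: 0.416
```

Call:
apply_moves(travel=[[0, -0.03, -0.8], [0, -0.03, -0.8]], turn=[[0, 0, 0], [0, 0, 0]], grip=[0.7, 0.7])

```text
t: 4.85
eef_pos: [0.5469, -0.0303, 0.0432]
tool_rot: [0.022, -0.706, 0.022, 0.707]
contact_force: [-0.9, -0.7, -0.5]
gripper_width: 0.411
```

Call:
apply_moves(travel=[[0, -0.03, -0.8], [0, -0.03, -0.8]], turn=[[0, 0, 0], [0, 0, 0]], grip=[0.7, 0.7])

```text
t: 5.02
eef_pos: [0.5652, -0.0306, 0.0432]
tool_rot: [0.022, -0.707, 0.022, 0.707]
contact_force: [-0.5, 0.5, -0.6]
gripper_width: 0.417
```

Drag is about 0.6 N with almost the full weight on the plate, so this bar looks polished. I'll finish the slide.

Call:
apply_moves(travel=[[0, -0.03, -0.8], [0, -0.03, -0.8], [0, -0.03, -0.8], [0, -0.03, -0.5], [0, 0, -0.2], [0, 0, 0], [0, 0, 0]], turn=[[0, 0, 0], [0, 0, 0], [0, 0, 0], [0, 0, 0], [0, 0, 0], [0, 0, 0], [0, 0, 0]], grip=[0.7, 0.7, 0.7, 0.7, 0.7, 0.7, 0.7])

```text
t: 5.6
eef_pos: [0.6023, -0.0314, 0.0433]
tool_rot: [-0.022, 0.707, -0.022, -0.706]
contact_force: [-0.5, 0.6, 1.2]
gripper_width: 0.423
```

```bash
python3 - <<'E'
from h import *
o=status.get_obs();print(o["eef_pos"],o["contact_force"])
im=snap("top","t1");s=snap("scene","s2")
p=o["eef_pos"]
print(bars("scene",s,[(p[0],p[1],.07)]))
E
```

```text
[ 0.60225908 -0.03140684  0.04327144] [-0.51342231  0.58173653  1.16520933]
[(array([ 0.61675466, -0.03565784,  0.62337389]), np.float64(1208.356862745098))]
```

Call:
apply_moves(travel=[[0, 0, 0], [-1.0, 0, 0], [-3.0, 0, 0], [-2.0, 2, 0], [-0.5, 4, 0], [0, 4, 0]], turn=[[0, 0, 0], [0, 0, 0], [0, 0, 0], [0, 0, 0], [0, 0, 0], [0, 0, 0]], grip=[0.7, 0.7, 0.7, 0.7, 0.7, 0.7], newtons=50)

```text
t: 6.2
eef_pos: [0.5917, -0.119, 0.1082]
tool_rot: [0.017, -0.703, 0.012, 0.71]
contact_force: [0.5, -1.3, -7.8]
gripper_width: 0.41
```

```bash
python3 -c "
from h import *
plan(.614,-.2996,.11,-.02,8)"
```

```text
t 6.2 p [ 0.5917 -0.119   0.1082] yaw -0.041 F [ 0.51 -1.28 -7.81] w 0.41
[-0.08, 4.04, -0.67] [-0.021, 0.01, 0.008]
[-0.04, 4.06, -0.58] [-0.0, -0.0, 0.0]
[-0.04, 4.06, -0.59] [-0.0, -0.0, 0.0]
[-0.04, 4.06, -0.59] [-0.0, -0.0, 0.0]
[-0.02, 1.77, -0.25] [-0.0, -0.0, 0.0]
```

Call:
apply_moves(travel=[[0, 4.0, -0.6], [0, 4.0, -0.6], [0, 4.0, -0.6], [0, 2.5, -0.4], [0, 1.2, 0], [0.5, 0.3, 0], [1.0, 0, 0], [1.0, 0, 0]], turn=[[-0.021, 0.01, 0.008], [0, 0, 0], [0, 0, 0], [0, 0, 0], [0, 0, 0], [0, 0, 0], [0, 0, 0], [0, 0, 0]], grip=[0.7, 0.7, 0.7, 0.7, 0.7, 0.7, 0.7, 0.7])

```text
t: 6.87
eef_pos: [0.5998, -0.2968, 0.0825]
tool_rot: [0.009, -0.704, 0.012, 0.71]
contact_force: [-0.7, 0.2, -7.5]
gripper_width: 0.412
```

```bash
python3 -c "
from h import *
plan(.614,-.2996,.04,-.02,8,1)"
```

```text
t 6.87 p [ 0.5998 -0.2968  0.0825] yaw -0.03 F [-0.74  0.21 -7.47] w 0.412
[0.94, 0.05, -0.33] [-0.01, 0.008, -0.004]
[0.95, 0.05, -0.32] [0.0, 0.0, -0.0]
[0.95, 0.06, -0.32] [0.0, 0.0, -0.0]
[0.95, 0.05, -0.31] [0.0, 0.0, -0.0]
[0.45, 0.03, -0.16] [0.0, 0.0, -0.0]
```

Call:
apply_moves(travel=[[0.9, 0.1, -0.5], [1.0, 0.1, -0.5], [0.8, 0, -0.3], [0.5, 0, -0.1], [0.2, 0, 0], [0, 0, 0]], turn=[[-0.01, 0.008, -0.004], [0, 0, 0], [0, 0, 0], [0, 0, 0], [0, 0, 0], [0, 0, 0]], grip=[0.7, 0.7, 0.7, 0.7, 0.7, 0.7])

```text
t: 7.37
eef_pos: [0.6138, -0.2862, 0.0384]
tool_rot: [0.006, -0.704, -0.002, 0.71]
contact_force: [-0.7, 1.7, -7.1]
gripper_width: 0.41
```

```bash
python3 -c "
from h import *
plan(.614,-.2996,.0333,-.02,8,.3)"
```

```text
t 7.37 p [ 0.6138 -0.2862  0.0384] yaw -0.006 F [-0.7   1.66 -7.14] w 0.41
[0.1, 0.28, -0.01] [0.014, 0.008, 0.01]
[0.11, 0.28, -0.01] [0.0, 0.0, -0.0]
[0.11, 0.28, -0.01] [0.0, 0.0, -0.0]
[0.11, 0.28, -0.01] [0.0, 0.0, -0.0]
[0.08, 0.22, 0.0] [0.0, 0.0, -0.0]
```

Call:
apply_moves(travel=[[0, 0.5, 0], [0, 0.5, 0], [0.05, 0.2, 0], [0.1, 0, 0], [0.1, 0, 0], [0.05, 0, 0]], turn=[[0.007, 0.008, 0.01], [0, 0, 0], [0, 0, 0], [0, 0, 0], [0, 0, 0], [0, 0, 0]], grip=[0.7, 0.7, 0.7, 0.7, 0.7, 0.7])

```text
t: 7.87
eef_pos: [0.6148, -0.3004, 0.0373]
tool_rot: [-0.004, 0.708, -0.006, -0.706]
contact_force: [-1.3, -0.1, -7.2]
gripper_width: 0.408
```

```bash
python3 -c "
from h import *
plan(.614,-.2996,.0333,-.02,8,.3)"
```

```text
t 7.87 p [ 0.6148 -0.3004  0.0373] yaw -0.014 F [-1.26 -0.07 -7.16] w 0.408
[0.29, -0.06, 0.06] [0.006, -0.004, -0.003]
[0.11, -0.02, 0.02] [0.0, 0.0, 0.0]
```

Call:
apply_moves(travel=[[0.15, 0, 0], [0.15, 0, 0], [0.15, 0, 0], [0.1, 0, 0]], turn=[[0, -0.004, -0.003], [0, 0, 0], [0, 0, 0], [0, 0, 0]], grip=[0.7, 0.7, 0.7, 0.7])

```text
t: 8.2
eef_pos: [0.6156, -0.301, 0.0334]
tool_rot: [-0.005, 0.707, -0.005, -0.707]
contact_force: [-3.5, 0.7, 8.4]
gripper_width: 0.41
```

Call:
apply_moves(travel=[[0.05, 0, 0], [0.05, 0, 0]], turn=[[0, 0, 0], [0, 0, 0]], grip=[0.7, 0.7])

```text
t: 8.37
eef_pos: [0.6162, -0.3011, 0.0334]
tool_rot: [-0.005, 0.708, -0.005, -0.706]
contact_force: [-1.5, 0.1, 0.2]
gripper_width: 0.411
```

Call:
apply_moves(travel=[[0, 0, 0], [0, 0, 0], [0, 0, 0], [-1.5, 0, 0], [-3.0, 0, 0], [-2.5, 0, 0], [0, -3, 1], [0, -4, 1]], turn=[[0, 0, 0], [0, 0, 0], [0, 0, 0], [0, 0, 0], [0, 0, 0], [0, 0, 0], [0, 0, 0], [0, 0, 0]], grip=[0.35, 0.35, 0.35, 0.35, 0.35, 0.35, 0.35, 0.35], newtons=20)

```text
t: 9.03
eef_pos: [0.6006, -0.2408, 0.1121]
tool_rot: [-0.006, 0.712, -0.013, -0.702]
contact_force: [-0.7, 1.5, -0.9]
gripper_width: 0.649
```

```bash
python3 -c "
from h import *
plan(.493,.0515,.10,-.088,12)
im=snap('scene','s3')"
```

```text
t 9.03 p [ 0.6006 -0.2408  0.1121] yaw -0.027 F [-0.67  1.49 -0.88] w 0.649
[0.1, -3.81, 1.52] [0.061, -0.013, -0.009]
[0.16, -3.71, 1.75] [0.0, -0.0, 0.0]
[0.16, -3.71, 1.75] [0.0, -0.0, 0.0]
[0.16, -3.71, 1.74] [0.0, -0.0, 0.0]
[0.16, -3.71, 1.75] [0.0, -0.0, 0.0]
[0.16, -3.71, 1.75] [0.0, -0.0, 0.0]
[0.16, -3.71, 1.74] [0.0, -0.0, 0.0]
[0.09, -2.21, 1.04] [0.0, -0.0, 0.0]
```

View pics/s3.png

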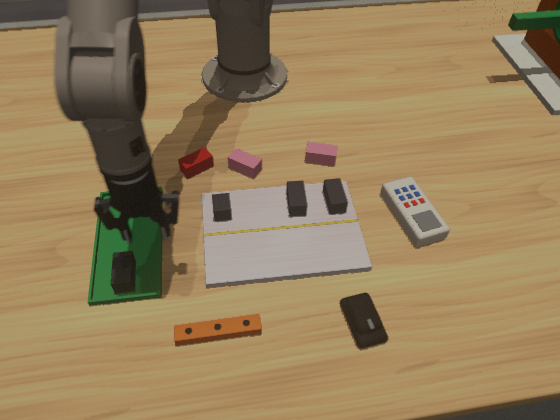

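The bar lies flat in the tray at (123,272) px, and nothing else has moved. Next is the middle long bar.

Call:
apply_moves(travel=[[0.1, -3.8, 1.5], [0.1, -3.7, 1.7], [0.1, -3.7, 1.7], [0.1, -3.7, 1.7], [0.1, -3.7, 1.7], [0.1, -2.5, 1.2], [0, -1.2, 0.5], [0, -0.5, 0]], turn=[[0.06, -0.013, -0.009], [0, 0, 0], [0, 0, 0], [0, 0, 0], [0, 0, 0], [0, 0, 0], [0, 0, 0], [0, 0, 0]], grip=[0.35, 0.35, 0.35, 0.35, 0.35, 0.35, 0.35, 0.35])

```text
t: 9.75
eef_pos: [0.5199, 0.01, 0.1181]
tool_rot: [-0.028, 0.713, -0.025, -0.7]
contact_force: [-0.0, -0.4, -0.3]
gripper_width: 0.645
```

```bash
python3 -c "
from h import *
plan(.493,.0515,.085,-.088,12,2)"
```

```text
t 9.75 p [0.5199 0.01   0.1181] yaw -0.075 F [-0.03 -0.42 -0.31] w 0.645
[1.1, -1.32, 1.02] [0.013, -0.018, 0.006]
[1.11, -1.31, 1.02] [0.0, 0.0, -0.0]
[1.09, -1.27, 1.0] [0.0, 0.0, -0.0]
```

Call:
apply_moves(travel=[[0.8, -1.6, 1.1], [1.0, -1.3, 1.0], [0.8, -0.8, 0.4], [0, -0.2, 0], [0, 0, 0]], turn=[[0.01, -0.018, 0.006], [0, 0, 0], [0, 0, 0], [0, 0, 0], [0, 0, 0]], grip=[0.35, 0.35, 0.35, 0.35, 0.35])

```text
t: 10.17
eef_pos: [0.5035, 0.0527, 0.0968]
tool_rot: [-0.03, 0.71, -0.029, -0.703]
contact_force: [0.7, -0.4, 0.2]
gripper_width: 0.649
```

```bash
python3 -c "
from h import *
plan(.493,.0515,.043,-.088,12,1)"
```

```text
t 10.17 p [0.5035 0.0527 0.0968] yaw -0.084 F [ 0.74 -0.39  0.16] w 0.649
[0.98, 0.04, 0.2] [0.004, -0.01, 0.001]
[0.98, 0.04, 0.19] [0.0, 0.0, 0.0]
[0.98, 0.04, 0.19] [0.0, 0.0, 0.0]
[0.98, 0.04, 0.19] [0.0, 0.0, 0.0]
[0.98, 0.04, 0.18] [0.0, 0.0, 0.0]
[0.48, 0.02, 0.09] [0.0, 0.0, 0.0]
```

Call:
apply_moves(travel=[[1.0, 0, 0.4], [1.2, 0, 0.4], [1.2, 0, 0.2], [1.0, 0, 0], [0.5, 0, 0], [0.2, 0, 0], [0, 0, 0]], turn=[[0.004, -0.01, 0], [0, 0, 0], [0, 0, 0], [0, 0, 0], [0, 0, 0], [0, 0, 0], [0, 0, 0]], grip=[0.35, 0.35, 0.35, 0.35, 0.35, 0.35, 0.35])

```text
t: 10.75
eef_pos: [0.4987, 0.0471, 0.0447]
tool_rot: [-0.035, 0.708, -0.035, -0.704]
contact_force: [1.1, -1.0, -0.0]
gripper_width: 0.649
```

```bash
python3 -c "
from h import *
plan(.493,.0515,.043,-.088,12,1)"
```

```text
t 10.75 p [0.4987 0.0471 0.0447] yaw -0.099 F [ 1.06 -0.99 -0.01] w 0.649
[0.17, -0.38, 0.62] [-0.011, -0.005, -0.0]
```

Call:
apply_moves(travel=[[0.1, -0.3, 0.4], [0.05, -0.1, 0.2], [0, 0, 0], [0, 0, 0], [0, 0, 0], [0.04, 0, 0], [0, 0, 0], [0, 0, 0]], turn=[[-0.008, -0.005, 0], [0, 0, 0], [0, 0, 0], [0, 0, 0], [0, 0, 0], [0, 0, 0], [0, 0, 0], [0, 0, 0]], grip=[0.35, 0.35, 0.7, 0.7, 0.7, 0.7, 0.7, 0.7], newtons=20)

```text
t: 11.42
eef_pos: [0.4934, 0.0518, 0.044]
tool_rot: [-0.032, 0.707, -0.032, -0.706]
contact_force: [-0.2, -0.7, -2.0]
gripper_width: 0.415
```

```bash
python3 -c "
from h import *
plan(.606,.048,.043,-.05,12,.8)"
```

```text
t 11.42 p [0.4934 0.0518 0.044 ] yaw -0.09 F [-0.18 -0.68 -2.02] w 0.415
[0.01, -0.05, -0.8] [-0.04, -0.001, -0.0]
[0.01, -0.01, -0.8] [-0.0, -0.0, -0.0]
[0.01, -0.01, -0.8] [-0.0, -0.0, -0.0]
[0.01, -0.01, -0.8] [-0.0, -0.0, -0.0]
[0.01, -0.01, -0.8] [-0.0, -0.0, -0.0]
[0.01, -0.01, -0.8] [-0.0, -0.0, -0.0]
[0.01, -0.01, -0.8] [-0.0, -0.0, -0.0]
[0.01, -0.02, -0.8] [-0.0, -0.0, -0.0]
[0.0, -0.01, -0.8] [-0.0, -0.0, -0.0]
[0.01, -0.02, -0.8] [-0.0, -0.0, -0.0]
[0.0, -0.01, -0.8] [-0.0, -0.0, -0.0]
[0.01, -0.02, -0.8] [-0.0, -0.0, -0.0]
```

Call:
apply_moves(travel=[[0.03, 0, 0], [0, -0.04, -0.8], [0, -0.04, -0.8], [0, -0.04, -0.8], [0, -0.04, -0.8]], turn=[[0, 0, 0], [0, 0, 0], [0, 0, 0], [0, 0, 0], [0, 0, 0]], grip=[0.7, 0.7, 0.7, 0.7, 0.7])

```text
t: 11.83
eef_pos: [0.5234, 0.0507, 0.0441]
tool_rot: [0.031, -0.705, 0.032, 0.708]
contact_force: [-2.8, 0.7, 1.6]
gripper_width: 0.422
```

Call:
apply_moves(travel=[[0, -0.04, -0.8], [0, -0.04, -0.8], [0, -0.04, -0.8]], turn=[[0, 0, 0], [0, 0, 0], [0, 0, 0]], grip=[0.7, 0.7, 0.7])

```text
t: 12.08
eef_pos: [0.5502, 0.0497, 0.0441]
tool_rot: [0.031, -0.705, 0.032, 0.708]
contact_force: [-2.4, -0.6, 2.8]
gripper_width: 0.414
```

Call:
apply_moves(travel=[[0, -0.04, -0.8], [0, -0.04, -0.8]], turn=[[0, 0, 0], [0, 0, 0]], grip=[0.7, 0.7])

```text
t: 12.25
eef_pos: [0.5682, 0.049, 0.0441]
tool_rot: [0.031, -0.705, 0.032, 0.708]
contact_force: [-3.2, -0.9, 2.7]
gripper_width: 0.416
```

Fx is about -2.8 N with 2.7 N of downward press, which is ambiguous. I'll relieve the press and read again over the remaining slide.

Call:
apply_moves(travel=[[-0.04, 0, 0], [0, 0, 0], [0, 0, 0]], turn=[[0, 0, 0], [0, 0, 0], [0, 0, 0]], grip=[0.7, 0.7, 0.7])

```text
t: 12.5
eef_pos: [0.5711, 0.0488, 0.0441]
tool_rot: [0.032, -0.706, 0.032, 0.707]
contact_force: [-1.9, -0.2, 3.3]
gripper_width: 0.416
```

Call:
apply_moves(travel=[[0, -0.02, -0.5], [0, -0.02, -0.5], [0, -0.02, -0.5]], turn=[[0, 0, 0], [0, 0, 0], [0, 0, 0]], grip=[0.7, 0.7, 0.7])

```text
t: 12.75
eef_pos: [0.5844, 0.0482, 0.0441]
tool_rot: [0.031, -0.705, 0.032, 0.708]
contact_force: [-2.8, -0.7, 2.1]
gripper_width: 0.416
```

Call:
apply_moves(travel=[[0, -0.02, -0.5]], turn=[[0, 0, 0]], grip=[0.7])

```text
t: 12.83
eef_pos: [0.5895, 0.0479, 0.0441]
tool_rot: [0.031, -0.705, 0.032, 0.708]
contact_force: [-2.5, 0.2, 2.0]
gripper_width: 0.414
```

Call:
apply_moves(travel=[[0, -0.02, -0.5]], turn=[[0, 0, 0]], grip=[0.7])

```text
t: 12.92
eef_pos: [0.5949, 0.0477, 0.0441]
tool_rot: [0.031, -0.705, 0.032, 0.708]
contact_force: [-1.3, 0.4, 1.9]
gripper_width: 0.416
```

Call:
apply_moves(travel=[[0, -0.02, -0.3]], turn=[[0, 0, 0]], grip=[0.7])

```text
t: 13.0
eef_pos: [0.5988, 0.0475, 0.0441]
tool_rot: [0.031, -0.705, 0.032, 0.708]
contact_force: [-2.6, 0.8, 2.3]
gripper_width: 0.417
```

Call:
apply_moves(travel=[[0, 0, 0], [0, 0, 0], [0, 0, 0], [0, 0, 0]], turn=[[0, 0, 0], [0, 0, 0], [0, 0, 0], [0, 0, 0]], grip=[0.7, 0.45, 0.45, 0.45])

```text
t: 13.33
eef_pos: [0.601, 0.0473, 0.044]
tool_rot: [0.031, -0.706, 0.032, 0.707]
contact_force: [0.6, 0.5, 0.4]
gripper_width: 0.553
```

```bash
python3 - <<'E'
from h import *
f=[]
for i in range(5):
    im=eyes.read_camera("top"); f.append(status.get_obs()["contact_force"])
f=np.array(f);print(f.round(2),f.mean(0))
cv2.imwrite("pics/t2.png",im[:,:,::-1])
o=status.get_obs();print(o["eef_pos"],o["gripper_width"],o["t"])
M=rot(o["tool_rot"]);print(M.round(4))
E
```

```text
[[ 0.35 -0.56 -0.51]
 [-0.08 -0.27 -0.45]
 [ 0.39  1.19  0.63]
 [-0.83 -0.27  0.05]
 [-0.12  0.15  0.42]] [-0.05939735  0.04649023  0.02979388]
[0.60066484 0.04738862 0.04401984] 0.5487892383405029 13.5833
[[-2.50e-03 -8.97e-02 -9.96e-01]
 [-9.00e-04 -9.96e-01  8.97e-02]
 [-1.00e+00  1.10e-03  2.40e-03]]
```

```bash
python3 - <<'E'
from h import *
t=cv2.imread("pics/t2.png");s=snap("scene","s4")[:,:,::-1]
cv2.imwrite("pics/c2.png",np.hstack([cv2.resize(t[150:290,180:345],(400,340)),cv2.resize(s[160:300,190:380],(400,340))]))
E
```

```text
(no output)
```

View pics/c2.png

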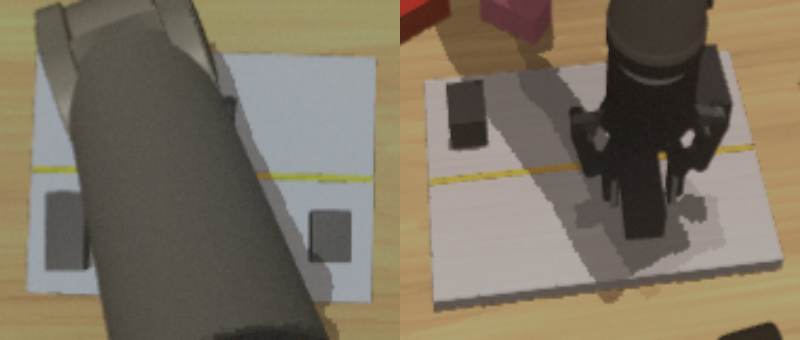

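The bar (scene crop (645,210)) sits between the open fingers past the line, and the other bars haven't moved. For a clean reading I'll nudge it sideways with one open finger, which adds no vertical load.

Call:
apply_moves(travel=[[0, 0.3, 0], [0, 0.4, 0], [0, 0.4, 0]], turn=[[0, 0, 0], [0, 0, 0], [0, 0, 0]], grip=[0.45, 0.45, 0.45])

```text
t: 13.88
eef_pos: [0.5998, 0.0377, 0.0442]
tool_rot: [0.031, -0.706, 0.031, 0.707]
contact_force: [0.2, 1.7, -1.5]
gripper_width: 0.552
```

Call:
apply_moves(travel=[[0, 0.3, 0]], turn=[[0, 0, 0]], grip=[0.45])

```text
t: 13.97
eef_pos: [0.5995, 0.0345, 0.0442]
tool_rot: [0.031, -0.706, 0.031, 0.707]
contact_force: [-0.0, 1.9, -1.0]
gripper_width: 0.55
```

Call:
apply_moves(travel=[[0, 0.3, 0]], turn=[[0, 0, 0]], grip=[0.45])

```text
t: 14.05
eef_pos: [0.5992, 0.0315, 0.0442]
tool_rot: [0.031, -0.706, 0.03, 0.707]
contact_force: [0.0, 2.4, 0.5]
gripper_width: 0.545
```

Call:
apply_moves(travel=[[0, 0.3, 0]], turn=[[0, 0, 0]], grip=[0.45])

```text
t: 14.13
eef_pos: [0.5989, 0.0283, 0.0441]
tool_rot: [0.032, -0.706, 0.03, 0.707]
contact_force: [0.3, 1.7, 0.3]
gripper_width: 0.553
```

Call:
apply_moves(travel=[[0, 0, 0]], turn=[[0, 0, 0]], grip=[0.45])

```text
t: 14.22
eef_pos: [0.5988, 0.0273, 0.0442]
tool_rot: [0.032, -0.706, 0.031, 0.707]
contact_force: [0.0, 0.6, -1.1]
gripper_width: 0.548
```

Call:
apply_moves(travel=[[0, -0.5, 0], [0, -0.6, 0], [0, -0.6, 0]], turn=[[0, 0, 0], [0, 0, 0], [0, 0, 0]], grip=[0.45, 0.45, 0.45])

```text
t: 14.47
eef_pos: [0.6002, 0.0414, 0.0441]
tool_rot: [0.032, -0.705, 0.033, 0.707]
contact_force: [-0.2, -1.2, 0.3]
gripper_width: 0.552
```

Call:
apply_moves(travel=[[0, -0.6, 0]], turn=[[0, 0, 0]], grip=[0.45])

```text
t: 14.55
eef_pos: [0.6007, 0.0471, 0.0441]
tool_rot: [0.032, -0.705, 0.034, 0.707]
contact_force: [0.3, -2.2, 1.1]
gripper_width: 0.553
```

Call:
apply_moves(travel=[[0, -0.6, 0]], turn=[[0, 0, 0]], grip=[0.45])

```text
t: 14.63
eef_pos: [0.6013, 0.0533, 0.0441]
tool_rot: [0.032, -0.705, 0.034, 0.707]
contact_force: [-0.3, -2.9, 0.9]
gripper_width: 0.556
```

Call:
apply_moves(travel=[[0, -0.6, 0]], turn=[[0, 0, 0]], grip=[0.45])

```text
t: 14.72
eef_pos: [0.6019, 0.0596, 0.0441]
tool_rot: [0.031, -0.705, 0.035, 0.707]
contact_force: [-0.4, -2.1, 0.0]
gripper_width: 0.546
```

```bash
python3 - <<'E'
from h import *
for i in range(4):
    o=status.get_obs(); print(o["t"],o["eef_pos"].round(4),o["contact_force"].round(2),o["torque"].round(2)); eyes.read_camera("top")
E
```

```text
14.7167 [0.6019 0.0596 0.0441] [-0.39 -2.06  0.04] [-0.46  0.02  0.02]
14.7667 [0.602  0.0619 0.0441] [ 0.49  1.25 -0.4 ] [ 0.09 -0.05 -0.03]
14.8167 [0.602  0.0617 0.0441] [-0.31 -0.77 -0.54] [-0.   -0.04  0.02]
14.8667 [0.6019 0.0609 0.0441] [ 0.76 -0.46  0.25] [0.04 0.05 0.01]
```

Call:
apply_moves(travel=[[0, 0.7, 0], [0, 0.8, 0], [0, 0.8, 0]], turn=[[0, 0, 0], [0, 0, 0], [0, 0, 0]], grip=[0.45, 0.45, 0.45])

```text
t: 15.17
eef_pos: [0.5999, 0.0397, 0.0442]
tool_rot: [0.031, -0.706, 0.031, 0.707]
contact_force: [0.3, 1.7, 0.0]
gripper_width: 0.549
```

Call:
apply_moves(travel=[[0, 0.3, 0]], turn=[[0, 0, 0]], grip=[0.45])

```text
t: 15.25
eef_pos: [0.5995, 0.0347, 0.0442]
tool_rot: [0.032, -0.706, 0.032, 0.707]
contact_force: [0.0, 0.3, -0.9]
gripper_width: 0.551
```

Call:
apply_moves(travel=[[0, -0.1, 0], [0, -0.3, 0], [0, 0, 0], [-2, 0, 0], [-3, 0, 0], [-1, -2, 3], [0, -3, 4], [0, -2.5, 2.5]], turn=[[0, 0, 0], [0, 0, 0], [0, 0, 0], [0, 0, 0], [0, 0, 0], [-0.04, 0, 0], [-0.04, 0, 0], [0, 0, 0]], grip=[0.45, 0.45, 0.35, 0.35, 0.35, 0.35, 0.35, 0.35])

```text
t: 15.92
eef_pos: [0.5129, 0.1094, 0.1056]
tool_rot: [-0.007, 0.707, -0.011, -0.707]
contact_force: [-0.4, 0.2, -1.1]
gripper_width: 0.649
```

```bash
python3 - <<'E'
from h import *
plan(.4992,.1324,.085,-.005,8,2)
s=snap("scene","s5")
cv2.imwrite("pics/c3.png",cv2.resize(s[160:300,190:390,::-1],(800,560)))
for r in bars("scene",s,[(.602,.04,.07)]): print(r)
E
```

```text
t 15.92 p [0.5129 0.1094 0.1056] yaw -0.025 F [-0.39  0.2  -1.09] w 0.649
[1.21, -1.34, 0.85] [-0.02, -0.001, -0.005]
[0.85, -0.94, 0.56] [-0.0, 0.0, -0.0]
(array([ 0.59199287,  0.04057785, -0.11816653]), np.float64(354.2078431372549))
```

View pics/c3.png

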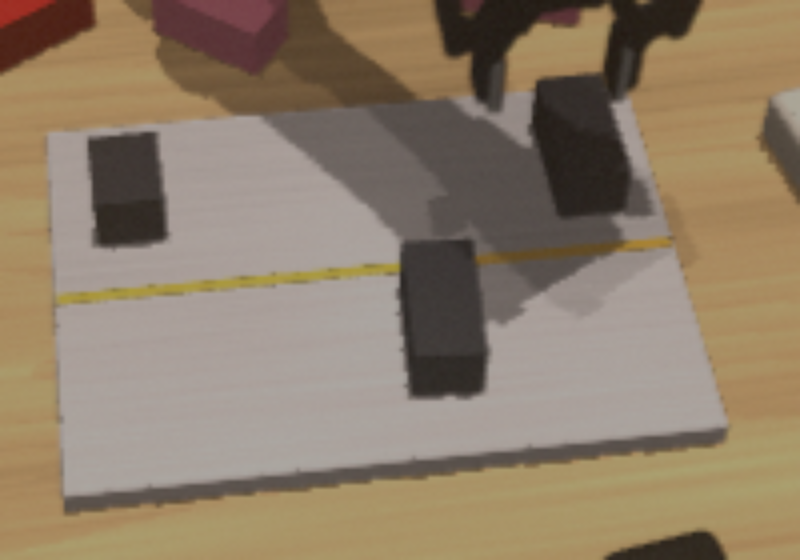

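The middle bar (crop (445,320)) is past the line and lies flat. Its drag of about 2 N is still ambiguous, so I'll measure the left bar for comparison and then come back to it.

Call:
apply_moves(travel=[[0.8, -1.2, 0.9], [1.0, -0.6, 0.4], [1.2, 0, 0], [1.0, 0, 0], [0.5, 0, 0], [0, 0, 0]], turn=[[-0.02, 0, -0.005], [0, 0, 0], [0, 0, 0], [0, 0, 0], [0, 0, 0], [0, 0, 0]], grip=[0.35, 0.35, 0.35, 0.35, 0.35, 0.35])

```text
t: 16.47
eef_pos: [0.4945, 0.137, 0.0587]
tool_rot: [0.002, 0.707, 0.003, -0.707]
contact_force: [-0.5, -0.2, 0.1]
gripper_width: 0.648
```

```bash
python3 -c "
from h import *
plan(.4992,.1324,.0435,-.005,12,1)"
```

```text
t 16.47 p [0.4945 0.137  0.0587] yaw 0.007 F [-0.49 -0.18  0.08] w 0.648
[0.92, 0.28, -0.28] [0.012, -0.0, 0.002]
[0.6, 0.18, -0.19] [0.0, -0.0, -0.0]
```

Call:
apply_moves(travel=[[0.5, 0.3, -0.3], [0.6, 0.1, -0.1], [0.2, 0, 0], [0.05, 0, 0], [0, 0, 0]], turn=[[0.01, 0, 0.002], [0, 0, 0], [0, 0, 0], [0, 0, 0], [0, 0, 0]], grip=[0.35, 0.35, 0.35, 0.35, 0.35])

```text
t: 16.88
eef_pos: [0.5009, 0.1301, 0.0433]
tool_rot: [-0.003, 0.707, -0.004, -0.707]
contact_force: [0.5, 0.2, 0.2]
gripper_width: 0.651
```

Call:
apply_moves(travel=[[0, 0, 0], [0, 0, 0], [0, 0, 0], [0, 0, 0], [0.02, 0, 0], [0, 0, 0]], turn=[[0, 0, 0], [0, 0, 0], [0, 0, 0], [0, 0, 0], [0, 0, 0], [0, 0, 0]], grip=[0.7, 0.7, 0.7, 0.7, 0.7, 0.7], newtons=20)

```text
t: 17.38
eef_pos: [0.5014, 0.1304, 0.0438]
tool_rot: [-0.003, 0.708, -0.003, -0.707]
contact_force: [0.9, 1.4, -4.2]
gripper_width: 0.418
```

Call:
apply_moves(travel=[[0, 0.0, -0.8], [0, 0.0, -0.8], [0, 0.0, -0.8], [0, 0.0, -0.8]], turn=[[0, 0, 0], [0, 0, 0], [0, 0, 0], [0, 0, 0]], grip=[0.7, 0.7, 0.7, 0.7])

```text
t: 17.72
eef_pos: [0.5312, 0.1302, 0.0438]
tool_rot: [0.001, -0.706, 0.003, 0.709]
contact_force: [-2.2, -0.1, 0.2]
gripper_width: 0.42
```

Call:
apply_moves(travel=[[0, 0.0, -0.8]], turn=[[0, 0, 0]], grip=[0.7])

```text
t: 17.8
eef_pos: [0.54, 0.1301, 0.0439]
tool_rot: [0.001, -0.706, 0.003, 0.709]
contact_force: [-1.7, -0.7, 1.5]
gripper_width: 0.421
```

Call:
apply_moves(travel=[[0, 0.0, -0.8]], turn=[[0, 0, 0]], grip=[0.7])

```text
t: 17.88
eef_pos: [0.549, 0.13, 0.0438]
tool_rot: [0.001, -0.706, 0.003, 0.709]
contact_force: [-1.6, -1.0, 2.0]
gripper_width: 0.415
```

Call:
apply_moves(travel=[[0, 0.0, -0.8]], turn=[[0, 0, 0]], grip=[0.7])

```text
t: 17.97
eef_pos: [0.558, 0.13, 0.0438]
tool_rot: [0.001, -0.706, 0.003, 0.709]
contact_force: [-2.0, 0.5, 2.8]
gripper_width: 0.412
```

Bars A and B both show about 2 N, while C showed 0.6 N. Pressing down while sliding the last centimetres should separate them, because drag then rises by μ·press (slope 0.08 or 0.8).

Call:
apply_moves(travel=[[0.2, 0.0, -0.4], [0.2, 0.0, -0.4]], turn=[[0, 0, 0], [0, 0, 0]], grip=[0.7, 0.7])

```text
t: 18.13
eef_pos: [0.5693, 0.1309, 0.0437]
tool_rot: [0.002, -0.707, 0.004, 0.708]
contact_force: [-8.9, -1.5, 23.7]
gripper_width: 0.416
```

Call:
apply_moves(travel=[[0.2, 0.0, -0.4]], turn=[[0, 0, 0]], grip=[0.7])

```text
t: 18.22
eef_pos: [0.5748, 0.1314, 0.0437]
tool_rot: [0.002, -0.707, 0.003, 0.707]
contact_force: [-7.7, -0.7, 19.0]
gripper_width: 0.421
```

Call:
apply_moves(travel=[[0.2, 0.0, -0.4]], turn=[[0, 0, 0]], grip=[0.7])

```text
t: 18.3
eef_pos: [0.58, 0.1319, 0.0437]
tool_rot: [-0.002, 0.707, -0.003, -0.707]
contact_force: [-7.9, -0.3, 19.5]
gripper_width: 0.415
```

Call:
apply_moves(travel=[[0.2, 0.0, -0.4]], turn=[[0, 0, 0]], grip=[0.7])

```text
t: 18.38
eef_pos: [0.5853, 0.1324, 0.0437]
tool_rot: [-0.002, 0.708, -0.003, -0.706]
contact_force: [-7.4, -0.5, 18.6]
gripper_width: 0.415
```

Pressed, A drags about 7.7 N at a normal load near 26 N. A polished bar would drag about 2 N, so A isn't polished. I'll finish A's slide, then run a separate coasting check on B.

Call:
apply_moves(travel=[[-0.03, 0.05, -0.8], [0, 0.05, -0.7], [0, 0, -0.3], [0, 0, -0.1], [0, 0, 0], [0, 0, 0], [0, 0, 0]], turn=[[0, 0, 0], [0, 0, 0], [0, 0, 0], [0, 0, 0], [0, 0, 0], [0, 0, 0], [0, 0, 0]], grip=[0.7, 0.7, 0.7, 0.7, 0.45, 0.4, 0.4])

```text
t: 18.97
eef_pos: [0.609, 0.1305, 0.0437]
tool_rot: [-0.003, 0.709, -0.004, -0.706]
contact_force: [0.1, 0.7, 0.2]
gripper_width: 0.599
```

Call:
apply_moves(travel=[[0, 0, 0], [-1, 0, 0], [-3, 0, 0], [-2, 1, 0], [0, 3, 0], [0, 3, 0], [0, 1.5, 0], [0, 0.5, 0]], turn=[[0, 0, 0], [0, 0, 0], [0, 0, 0], [0, 0, 0], [0.04, 0, 0], [0.03, 0, 0], [0, 0, 0], [0, 0, 0]], grip=[0.4, 0.4, 0.4, 0.35, 0.35, 0.35, 0.35, 0.35])

```text
t: 19.63
eef_pos: [0.6059, 0.0423, 0.1114]
tool_rot: [-0.027, 0.71, -0.026, -0.703]
contact_force: [-0.6, -0.0, 1.3]
gripper_width: 0.649
```

```bash
python3 - <<'E'
from h import *
plan(.60,.036,.042,-.085,8,2)
s=snap("scene","s6")
for r in bars("scene",s,[(.602,.132,.07)]): print(r)
E
```

```text
t 19.63 p [0.6059 0.0423 0.1114] yaw -0.075 F [-0.56 -0.    1.33] w 0.649
[1.98, 0.2, 0.17] [0.01, -0.009, 0.002]
[1.98, 0.19, 0.15] [0.0, 0.0, 0.0]
[1.98, 0.2, 0.16] [0.0, 0.0, 0.0]
[0.99, 0.09, 0.07] [0.0, 0.0, 0.0]
(array([ 0.60403877,  0.12961944, -0.03157854]), np.float64(141.05490196078432))
```

Call:
apply_moves(travel=[[1.5, 0.3, 0.2], [2.0, 0.2, 0.2], [1.5, 0, 0], [0.7, 0, 0], [0.2, 0, 0], [0, 0, 0]], turn=[[0.01, -0.009, 0.002], [0, 0, 0], [0, 0, 0], [0, 0, 0], [0, 0, 0], [0, 0, 0]], grip=[0.35, 0.35, 0.35, 0.35, 0.35, 0.35])

```text
t: 20.18
eef_pos: [0.6015, 0.0437, 0.0488]
tool_rot: [0.03, -0.706, 0.028, 0.707]
contact_force: [-0.6, 0.1, 0.1]
gripper_width: 0.652
```

```bash
python3 - <<'E'
from h import *
plan(.60,.036,.042,-.085,8,2)
E
```

```text
t 20.18 p [0.6015 0.0437 0.0488] yaw -0.082 F [-0.59  0.09  0.07] w 0.652
[0.67, 0.78, 0.09] [0.003, 0.001, 0.003]
```

Call:
apply_moves(travel=[[0.4, 0.8, 0], [0.2, 1.5, 0], [0, 1.8, 0]], turn=[[0, 0, 0], [0, 0, 0], [0, 0, 0]], grip=[0.35, 0.35, 0.35])

```text
t: 20.43
eef_pos: [0.5995, 0.0099, 0.0432]
tool_rot: [-0.029, 0.707, -0.022, -0.706]
contact_force: [0.9, 2.2, -1.1]
gripper_width: 0.649
```

Call:
apply_moves(travel=[[0, 1.8, 0]], turn=[[0, 0, 0]], grip=[0.35])

```text
t: 20.52
eef_pos: [0.5983, -0.0083, 0.0432]
tool_rot: [-0.028, 0.708, -0.021, -0.706]
contact_force: [0.8, 0.5, -1.2]
gripper_width: 0.648
```

Call:
apply_moves(travel=[[0, -1.0, 0]], turn=[[0, 0, 0]], grip=[0.35])

```text
t: 20.6
eef_pos: [0.5987, -0.0064, 0.0433]
tool_rot: [-0.03, 0.707, -0.025, -0.706]
contact_force: [-0.1, -2.0, 0.5]
gripper_width: 0.649
```

Call:
apply_moves(travel=[[-1.5, -0.2, 0], [-3, 0, 0], [-3, 0, 0], [-2, 2, 3], [0, 3, 3], [0, 3, 2]], turn=[[0, 0, 0], [0, 0, 0], [0, 0, 0], [0, 0, 0], [0, 0, 0], [0, 0, 0]], grip=[0.35, 0.35, 0.35, 0.35, 0.35, 0.35])

```text
t: 21.1
eef_pos: [0.5164, -0.0778, 0.1433]
tool_rot: [-0.029, 0.71, -0.023, -0.703]
contact_force: [0.3, 0.1, 0.6]
gripper_width: 0.653
```

```bash
python3 - <<'E'
from h import *
s=snap("scene","s7");t=snap("top","t7")
print(status.get_obs()["eef_pos"])
for c,im in (("scene",s),("top",t)):
  for r in bars(c,im,[(.60,.0,.07),(.605,.13,.07)]): print(c,r)
cv2.imwrite("pics/c4.png",cv2.resize(s[160:300,190:390,::-1],(800,560)))
E
```

```text
[ 0.51392028 -0.08364315  0.14244276]
scene (array([ 0.59482861, -0.01199046, -0.07480683]), np.float64(98.79607843137255))
scene (array([ 0.6040741 ,  0.12948393, -0.00488162]), np.float64(37.86274509803921))
top (array([ 0.59599166, -0.01014987, -0.08591434]), np.float64(34.89411764705882))
top (array([ 0.60499369,  0.13107477, -0.01080805]), np.float64(25.701960784313723))
```

View pics/c4.png

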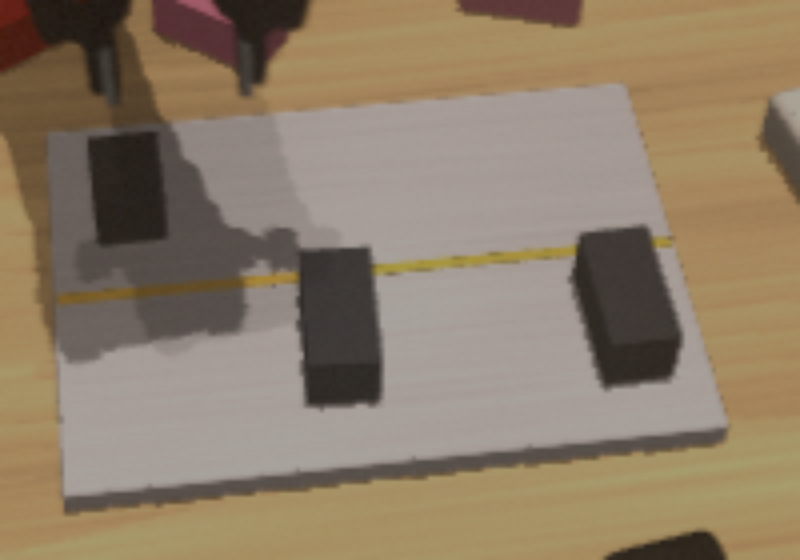

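B (crop (340,325), about (0.595,-0.011)) separated from the pushing finger and seems to have coasted at least 12 mm, which conflicts with its steady drag reading. I'll repeat the test with the jaws fully open so the coast is free and the distance is unambiguous.

```bash
python3 - <<'E'
from h import *
plan(.5955,-.011,.085,-.08,8,3)
E
```

```text
t 21.2 p [ 0.5139 -0.0836  0.1424] yaw -0.083 F [1.12 0.49 0.08] w 0.649
[1.42, -1.92, -1.82] [-0.003, -0.007, 0.005]
[1.4, -1.92, -1.84] [0.0, 0.0, 0.0]
[1.4, -1.92, -1.84] [0.0, 0.0, 0.0]
[1.4, -1.92, -1.84] [0.0, 0.0, 0.0]
[0.15, -0.21, -0.2] [0.0, 0.0, 0.0]
```

Call:
apply_moves(travel=[[1.0, -1.9, -1.8], [1.4, -1.9, -1.8], [1.4, -1.9, -1.8], [1.4, -1.0, -1.0], [1.5, 0, -0.3], [1.5, 0, 0], [0.6, 0, 0], [0, 0, 0]], turn=[[0, -0.007, 0.005], [0, 0, 0], [0, 0, 0], [0, 0, 0], [0, 0, 0], [0, 0, 0], [0, 0, 0], [0, 0, 0]], grip=[0, 0, 0, 0, 0, 0, 0, 0])

```text
t: 21.87
eef_pos: [0.593, -0.0305, 0.0559]
tool_rot: [-0.033, 0.71, -0.036, -0.702]
contact_force: [-0.4, -1.1, -0.0]
gripper_width: 0.999
```

```bash
python3 - <<'E'
from h import *
plan(.5955,-.011,.037,-.08,8,3)
E
```

```text
t 21.87 p [ 0.593  -0.0305  0.0559] yaw -0.099 F [-0.41 -1.05 -0.02] w 0.999
[1.89, -1.97, -0.04] [-0.019, -0.011, -0.004]
```

Call:
apply_moves(travel=[[0.7, -0.8, 0], [0.8, -0.4, 0], [0.2, 0, 0], [0, 0, 0]], turn=[[-0.01, -0.011, -0.004], [0, 0, 0], [0, 0, 0], [0, 0, 0]], grip=[0, 0, 0, 0])

```text
t: 22.2
eef_pos: [0.5952, -0.0188, 0.0395]
tool_rot: [-0.032, 0.707, -0.032, -0.706]
contact_force: [0.2, -0.5, -0.4]
gripper_width: 1.002
```

Call:
apply_moves(travel=[[0, 1.5, 0], [0, 2.2, 0], [0, 2.2, 0]], turn=[[0, 0, 0], [0, 0, 0], [0, 0, 0]], grip=[0, 0, 0])

```text
t: 22.45
eef_pos: [0.5919, -0.0692, 0.0408]
tool_rot: [-0.03, 0.708, -0.025, -0.705]
contact_force: [-0.4, 0.7, 0.7]
gripper_width: 1.005
```

Call:
apply_moves(travel=[[0, 0, 0]], turn=[[0, 0, 0]], grip=[0])

```text
t: 22.53
eef_pos: [0.5915, -0.0744, 0.0411]
tool_rot: [-0.031, 0.708, -0.028, -0.705]
contact_force: [-0.7, -0.8, -0.3]
gripper_width: 1.001
```

```bash
python3 - <<'E'
from h import *
for i in range(4):
    s=snap("scene",f"k{i}"); o=status.get_obs(); print(o["t"],o["eef_pos"].round(4),o["contact_force"].round(1))
a=[cv2.imread(f"pics/k{i}.png")[190:290,200:350] for i in (0,3)]
cv2.imwrite("pics/c5.png",cv2.resize(np.vstack(a),(450,600)))
E
```

```text
22.5833 [ 0.5919 -0.0717  0.0413] [-0.7  1.   0.4]
22.6333 [ 0.5921 -0.0698  0.0413] [0.  1.3 0.1]
22.6833 [ 0.5922 -0.0685  0.0412] [-0.7  0.1  0.7]
22.7333 [ 0.5922 -0.0679  0.0412] [ 0.  -0.1 -0. ]
```

View pics/c5.png

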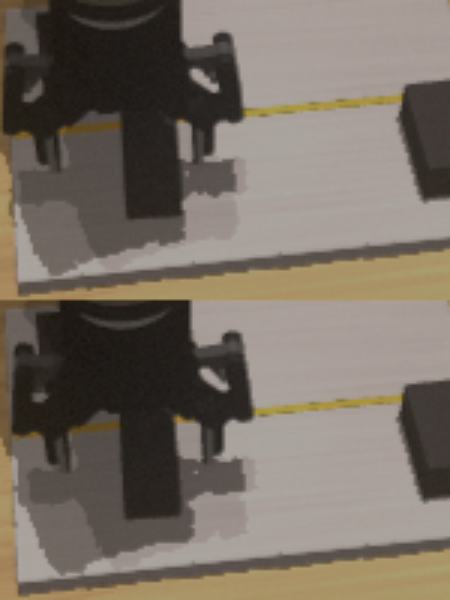

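```bash
python3 - <<'E'
from h import *
print(world("scene",[(242.7,261.7),(260.8,261.3),(241.6,262),(260,261.5)],.015))
E
```

```text
[[ 0.62203902 -0.07745102  0.015     ]
 [ 0.62640392 -0.04283088  0.015     ]
 [ 0.62240705 -0.0796255   0.015     ]
 [ 0.62662857 -0.04442164  0.015     ]]
```

Every test puts B at an effective μ of about 0.2–0.3: steady drag of 2–2.8 N, and a coast of about 14 mm that stopped within 0.1 s. A behaves the same, while C showed 0.6 N, so A and B are the high-drag kind and C is polished. B's rear end is now close to the line, so I'll slide it further out, which also gives one more drag reading.

Call:
apply_moves(travel=[[0, -0.6, 0], [-0.1, -0.2, 0], [0, 0, 0], [0, 0, 0], [0, 0, 0], [0, 0, 0], [0, 0, 0], [0.02, 0, 0]], turn=[[0, 0, 0], [0, 0, 0], [0, 0, 0], [0, 0, 0], [0, 0, 0], [0, 0, 0], [0, 0, 0], [0, 0, 0]], grip=[0.2, 0.3, 0.7, 0.7, 0.7, 0.7, 0.7, 0.7], newtons=20)

```text
t: 23.4
eef_pos: [0.5935, -0.0547, 0.043]
tool_rot: [-0.028, 0.709, -0.022, -0.704]
contact_force: [-2.4, -0.5, 5.2]
gripper_width: 0.42
```

Call:
apply_moves(travel=[[0, 0, -0.5], [0, 0, -0.5], [0, 0, -0.5]], turn=[[0, 0, 0], [0, 0, 0], [0, 0, 0]], grip=[0.7, 0.7, 0.7])

```text
t: 23.65
eef_pos: [0.6063, -0.0554, 0.043]
tool_rot: [-0.028, 0.707, -0.022, -0.706]
contact_force: [-2.1, 0.4, 3.0]
gripper_width: 0.416
```

Call:
apply_moves(travel=[[0, 0, -0.3]], turn=[[0, 0, 0]], grip=[0.7])

```text
t: 23.73
eef_pos: [0.6098, -0.0555, 0.0431]
tool_rot: [-0.028, 0.707, -0.022, -0.706]
contact_force: [-3.1, 1.1, 4.9]
gripper_width: 0.411
```

Call:
apply_moves(travel=[[0, 0, 0], [0, 0, 0], [0, 0, 0], [0, 0, 0]], turn=[[0, 0, 0], [0, 0, 0], [0, 0, 0], [0, 0, 0]], grip=[0.7, 0.35, 0.35, 0.35])

```text
t: 24.07
eef_pos: [0.6116, -0.0554, 0.0426]
tool_rot: [-0.028, 0.708, -0.022, -0.705]
contact_force: [-0.2, 0.0, -0.5]
gripper_width: 0.651
```

Call:
apply_moves(travel=[[-1, 0, 0], [-3, 0, 0], [-4, 0, 0], [-3, 0, 4], [0, 0, 4], [0, 0, 3], [0, 0, 1], [0, 0, 0]], turn=[[0, 0, 0], [0, 0, 0], [0, 0, 0], [0, 0, 0], [0, 0, 0], [0, 0, 0], [0, 0, 0], [0, 0, 0]], grip=[0.35, 0.35, 0.35, 0.35, 0.35, 0.35, 0.35, 0.35])

```text
t: 24.73
eef_pos: [0.4972, -0.0476, 0.1555]
tool_rot: [-0.028, 0.71, -0.022, -0.703]
contact_force: [-0.6, -0.7, -1.2]
gripper_width: 0.648
```

```bash
python3 - <<'E'
from h import *
np.set_printoptions(precision=4,suppress=True)
s=snap("scene","s9");t=snap("top","t9")
for c,im in(("scene",s),("top",t)):
  for (p,f) in bars(c,im,[(.61,-.055,.07),(.604,.13,.07),(.494,-.1045,.046)]):
    B=box(*p,.07,.036,.015,.049); k=[.0298,.5507]
    print(c,p,round(f,1),"rear margin mm",((B[:,0]-np.polyval(k,B[:,1])).min()-.003)*1e3)
print(status.get_obs()["t"])
E
```

```text
scene [ 0.6095 -0.0562 -0.0714] 277.7 rear margin mm 21.78383359809411
scene [ 0.604   0.1296 -0.0171] 38.3 rear margin mm 11.229856932725049
scene [ 0.5024 -0.0982  0.9276] 611.1 rear margin mm -83.23723813621875
top [ 0.5941 -0.0525 -0.0704] 360.1 rear margin mm 6.277366384646046
top [ 0.6048  0.1315 -0.0144] 25.8 rear margin mm 11.872650502986806
top [ 0.4933 -0.1065  0.1429] 1024.4 rear margin mm -94.83488477121854
24.8333
```

View pics/s9.png

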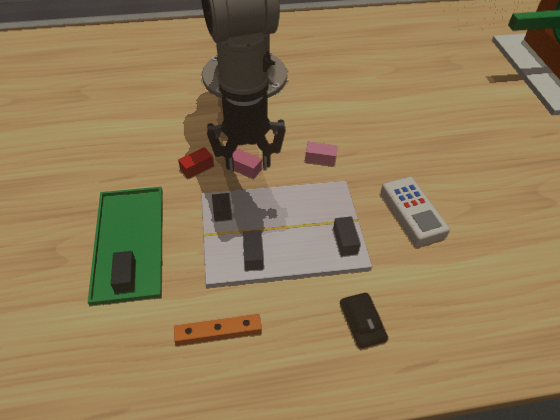

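The scene view shows the tray bar flat at (123,272) px and the two high-drag bars past the line at (253,248) and (347,235). The short bar (221,207), meter, mouse and clamp bar are where they started, and the gripper touches nothing.

```bash
python3 -c "
from station import bot
print(bot.hand_in())"
```

```text
the job is handed in; nothing more can be done
None
```

I slid all three long bars past the yellow line, laid one in the green tray and left the other two on the plate. The job is handed in at about 25 s, but the two bars I called rough never read as high as a rough bar should.

- **Right-hand bar:** drag was about 0.6 N, within the polished range. I set it down gently in the tray, where it lies flat; it touched down at about 8 N.
- **Middle and left bars:** steady drag was about 2–3 N on each. That is well above the polished range (0.4–0.7 N) and below the stated rough range (4.2–6.8 N).
    - **Left bar:** when pressed, it dragged 7.7 N at about 26 N of load, an effective friction of about 0.3.
    - **Middle bar:** sideways pushes and a coasting test gave about 0.2–0.3.
    - **Decision:** I judged both rough because they behave alike and differ clearly from the right-hand bar. I did not repeat the pressed or coasting test on the right-hand bar to confirm that contrast.
- **Extra handling:** the tests nudged the middle bar sideways on the plate, always past the line, and I then slid it farther out.

**Last checks:** the left bar's rear end is about 11 mm past the line in both cameras. The middle bar is about 22 mm past in the scene camera, which agrees with the arm's own position. The top camera put it at only 6 mm, but the arm partly blocked that view and the fit was poor. The fits on the short bar were also poor because of shadow, so I checked by eye that it, the meter, the mouse and the clamp bar had not moved.

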